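# Take a contact-slide sample from a sloping stage

## Robot

A 6-joint arm with a two-finger parallel gripper is mounted at the origin on the work surface. World frame = base frame: x ahead of the robot, y to its left, z up, the work surface at z = 0. Lengths are in m, angles in rad, forces in N, time in s.
With the tool pointing down it reaches from about 0.4 to 0.825 m from the base axis. Payload 7 kg.
Tool frame: the origin (TCP) lies between the finger pads; the fingertips stand 8 mm ahead of it and the grasp point (between the pads) lies 11 mm behind it (arm.finger_overhang is the distance from the TCP to the fingertips, in m); z points along the fingers, y is the line along which they close (so a half turn about z gives the same grasp; the last joint's range is limited). The gripper opens to 88 mm and grips with 3 to 60 N. Pads are 19 mm wide; open, the fingers measure 130 mm over their backs; the gripper's body (78 mm by 193 mm) begins 47 mm behind the grasp point.
Start: joints at [-0.915, 0.359, 0.012, 0, -1.224, -0.288], TCP at [0.243, -0.63, 0.235] pointing down, gripper open.
Joint ranges: [-3.07, 3.07], [-1.43, 2.12], [-1.02, 1.25], [-3.03, 1.67], [-3.05, -0], [-3.03, 3.03]. Speed limits (rad/s): [2.39, 2.39, 3.01, 3.14, 3.14, 3.14].

## Interface

Orientations are given as [roll, pitch, yaw] about the fixed x, y, z axes, in that order (R = Rz(yaw) Ry(pitch) Rx(roll)).
In Python, from station import arm gives the robot as it stands.
- The arm moves only by the tool move_arm, never from a script. Its argument "rows" is text: rows parted by semicolons, each of 7 numbers parted by spaces: the turn, a rotation vector about the tool's x, y, z in degrees, then the shift along the tool's x, y, z in m, then the finger opening in m, from 0 to 0.0876. A call has 1 to 8 rows; each row shifts and turns the commanded pose from where the row before left it, along the tool's axes as they then stand; what a row does not reach is not made up. A row lasts 1/8 s, in which the tool goes at most 62.5 mm and 10.7 degrees, less where a joint would pass 70% of its speed; a pose out of reach is approached as far as the arm can. A call is refused whole if a number of a shift passes 0.0625 or a number of a turn 10.7, either way. A call with a gripper value outside its range is refused whole. The fingers move at their own pace and stop on an object; "squeeze" is the grip in N (left out, the last holds). Time passes only in rows, so rows that do not move let the fingers close. It gives the time, the measured TCP pose, the force, the opening and the grip force at its end, in the units of the state.
- arm.get_state(): the state, without advancing time (a new reading comes with each control period).
- arm.grab_frame(name): name is "scene" or "top"; returns (picture, depth): 480x640x3 uint8, blue, green, red; 480x640 float32, m along the optical axis (not along the pixel's ray), 0 where there is no reading.
- arm.camera_model(name): a dict with "mtx" (3x3 intrinsics, pixels), "camera_from_world" (4x4, takes a point from world to camera coordinates). Camera axes: x right, y down, z forward; pixel columns grow to the right and rows downward; lengths in m; the calibration is good to about 2 mm. A picture is of the moment at which its call begins. camera_model takes no time and is no camera call.
- arm.job_done(): hands the job in; it is judged then, once.
The state is a dict: "t": time; "q": joint angles; "qd": joint speeds; "joint_efforts": joint torques, N m; "eef_pos": TCP position; "ee_rot": TCP orientation; "force": force on the tool from outside, world axes, zero at the start; "moment": the same for the moment, N m; "width": finger opening in m; "gripper_force": force on a finger pad.
Only numpy, scipy, OpenCV 4.12 (cv2) and the standard library are available. Lean on these libraries where they do the work, as an engineer would, in place of code of your own. Each camera call takes 0.05 s, during which the arm holds its last target. There are 200 camera calls.

## Task

The contact slide has fallen over: stand it upright on the bench with its grip post pointing up and let go of it. Then take it by its post, lay its flat underside flush on the sloping face of the tilted stage, centred on the marked rectangle with long side along long side, and press it there gently with about 8 newtons; finish while still gripping it and pressing it on the face. Leave the other lab things where they stand.

Things in the scene. Friction and masses are not known exactly. Their poses are not given: they have to be found in the camera images.
- slide: Contact slide: steel plate 48 (x) by 70 (y) by 8 mm with a square black post, 16 x 16 mm, 47 mm long, mid-back; 85 to 170 g, centre of mass 9 mm above the underside. Origin: centre of the flat underside (amber film); z runs along the post. At first it lies toppled on its -x long edge and post tip, post pointing towards the robot (within 0.6 rad) and 19 degrees below level.
- post_tip (a point): Centre of the free end of the contact slide's post, 55 mm from the underside along the slide's z; axes as the slide's. When the slide stands upright, its z points up, the underside is on the bench (z = 0) and this point is 55 mm above it. The slide drops upright by itself once its z is less than about 65 degrees from vertical.
- stage: Stage, fixed to the bench: grey base 160 (x) by 150 (y) by 12 mm with two 8 mm side cheeks with black knobs (y = +-66 mm, x -35 to -5 mm, up to 66 mm high), and between them an aluminium face plate, hinged at its low edge, away from the robot. Origin: centre of the base's underside; x points to the low edge.
- stage_face (a point): Centre of the stage's sloping face (aluminium, 120 x 115 mm) and of the rectangle marked on it, 53 x 77 mm, thin black lines, long side level. z: outward normal; x: down the slope; y: level. The face slopes down away from the robot at 15 to 35 degrees, differently each time; centre 45 to 70 mm above the bench. Its hinge is clamped and does not yield to a push of 25 N.
- burner: Bunsen burner, blue foot of 84 mm diameter, 140 mm tall; origin under its centre. Not to be moved.
- wash_bottle: White wash bottle, 60 mm diameter, 170 mm tall; origin under its centre. Not to be moved.
- dishes: Stack of three clear Petri dishes, 90 mm diameter, 45 mm tall; origin under its centre. Not to be moved.
- beaker: Glass beaker, 70 mm diameter, 90 mm tall; origin under its centre. Not to be moved.
Not all that is in view belongs to the job. Leave any turquoise look-alike of the slide alone. Of the things shaped like the stage, the grey one is meant.

How it is judged:
On the way:
1. the contact slide stands upright on the bench, let go (angle between slide's own z axis and vertical below 0.1 rad and height (world z) of slide below 0.006 m and contact force between slide and the fingers below 0.05 N and linear speed of slide below 0.03 m/s), for 0.2 s.
At the end, for the whole second after the job is handed in: The slide is held in the fingers with its underside flush on the sloping face: within 0.06 rad of the face, its long side within 0.2 rad of the rectangle's long side, its centre within 12 mm of the rectangle's centre, pressed on the stage with 3 to 20 N, still, and still in the gripper (angle between the z axis of slide and the z axis of stage_face, either way round below 0.06 rad and angle between slide's own z axis and vertical below 1.2 rad and angle between the y axis of slide and the y axis of stage_face, either way round below 0.2 rad and distance between slide and stage_face below 0.012 m and contact force between slide and stage between 3 and 20 N and contact force between slide and the fingers above 2 N and linear speed of slide below 0.02 m/s); the arm keeps its last pose, push and grip.
It fails at once if another lab thing was moved by more than 30 mm (distance of any of burner, wash_bottle, dishes, beaker from where it was at the start of the episode above 0.03 m).
It fails at once if the slide was pressed on the stage with more than 45 N (contact force between slide and stage above 45 N).
It also fails if it takes over 56 s, if anything falls off the work surface, if the arm or the gripper's body presses on something with over 40 N, if the wrist force passes 120 N, or if a joint passes its speed limit or range.

## Working session

There is one attempt and no reset: what is moved stays moved. The work goes in short steps, Python scripts to look and compute and a tool call to move; the robot and the scene stay as the last step left them, time stands still between calls to the robot, and variables do not carry over. Pictures are saved under pics/ and viewed, at most 10 in all, crops included, and the job is handed in when it is done.

Besides the shell and the picture viewer there is one more tool, called after "Emit:" by a JSON object that holds its "op" and its "data", one argument or row to a line. move_arm: Moves the arm, as the interface text tells. Its arguments: {"type":"object","properties":{"rows":{"type":"string"},"squeeze":{"type":"number"}},"required":["rows"]}

```bash
ls; mkdir -p pics
python3 - <<'E'
from station import arm
import cv2,numpy as np
for n in("scene","top"):
    p,d=arm.grab_frame(n);cv2.imwrite(f"pics/{n}0.png",p);np.savez(f"pics/{n}0.npz",p=p,d=d)
    m=arm.camera_model(n);print(n,np.round(m["mtx"],1).tolist(),np.round(m["camera_from_world"],3).tolist(),(d>0).mean())
s=arm.get_state();print(s["eef_pos"],s["ee_rot"],s["width"])
E
```

```text
pics
scene [[599.1, 0.0, 320.8], [0.0, 599.1, 238.5], [0.0, 0.0, 1.0]] [[-0.285, 0.958, 0.006, 0.145], [0.717, 0.217, -0.662, -0.294], [-0.636, -0.185, -0.749, 1.753], [0.0, 0.0, 0.0, 1.0]] 0.9959375
top [[463.9, 0.0, 319.8], [0.0, 463.9, 241.0], [0.0, 0.0, 1.0]] [[-0.011, -1.0, 0.02, -0.009], [-0.998, 0.01, -0.069, 0.504], [0.069, -0.02, -0.997, 1.064], [0.0, 0.0, 0.0, 1.0]] 0.996005859375
[ 0.24251234 -0.62946862  0.2337157 ] [ 3.1400849e+00 -1.6301696e-04 -2.7738684e+00] 0.08787124618989826
```

View pics/scene0.png

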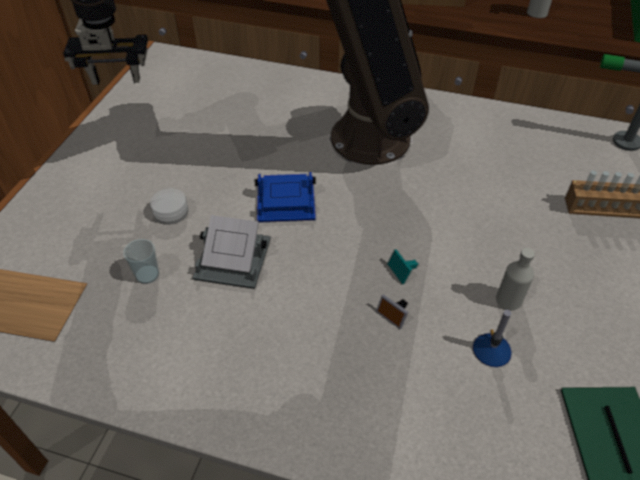

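View pics/top0.png

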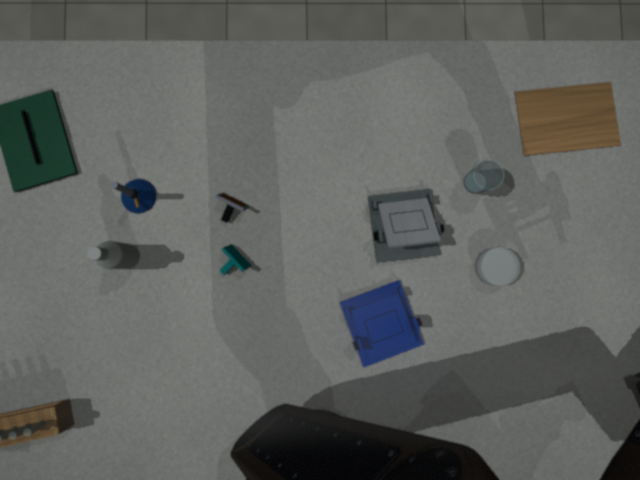

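The pictures show the toppled slide at top (235,207) and scene (393,311), with its amber underside facing away from the robot. The turquoise look-alike is nearer the robot at top (234,259). The grey stage is at top (407,223) and scene (232,248), and the blue one is the decoy.

```bash
cat > h.py <<'E'
import numpy as np,cv2
from station import arm
def load(n,tag): z=np.load(f"pics/{n}{tag}.npz");return z["p"],z["d"]
def grab(n,tag):
    p,d=arm.grab_frame(n);np.savez(f"pics/{n}{tag}.npz",p=p,d=d);return p,d
def cloud(n,d):
    m=arm.camera_model(n);K=m["mtx"];T=np.linalg.inv(m["camera_from_world"])
    v,u=np.mgrid[:480,:640];c=np.stack([(u-K[0,2])/K[0,0]*d,(v-K[1,2])/K[1,1]*d,d],-1)
    return c@T[:3,:3].T+T[:3,3]
def ray(n,uv,z=None,plane=None):
    m=arm.camera_model(n);T=np.linalg.inv(m["camera_from_world"]);uv=np.atleast_2d(uv).astype(float)
    r=np.c_[uv,np.ones(len(uv))]@np.linalg.inv(m["mtx"]).T@T[:3,:3].T;o=T[:3,3]
    nrm,c=(np.array([0,0,1.]),np.array([0,0,z])) if plane is None else plane
    return o+r*(((c-o)@nrm)/(r@nrm))[:,None]
def plane(P):
    c=np.median(P,0)
    k=np.ones(len(P),bool)
    for _ in range(4):
        c=P[k].mean(0);nrm=np.linalg.svd(P[k]-c,full_matrices=False)[2][2];r=(P-c)@nrm;k=abs(r)<max(2*np.std(r[k]),.0015)
    return nrm*np.sign(nrm[2]),c,np.std(r[k])
E
python3 - <<'E'
from h import *
for n,roi in(("scene",(370,285,420,335)),("top",(210,185,270,225))):
    p,d=load(n,0);x0,y0,x1,y1=roi;P=cloud(n,d)
    hsv=cv2.cvtColor(p,cv2.COLOR_BGR2HSV)
    R=np.zeros((480,640),bool);R[y0:y1,x0:x1]=1
    am=R&(hsv[...,0]<25)&(hsv[...,1]>110); bk=R&(p.max(2)<45)&(P[...,2]>.006)
    hi=R&(P[...,2]>.008)
    for nm,m in(("amber",am),("black",bk),("high",hi)):
        if m.sum()<4: continue
        Q=P[m];print(n,nm,m.sum(),"mean",Q.mean(0).round(4),"min",Q.min(0).round(3),"max",Q.max(0).round(3))
        if nm=="amber":print("  plane",plane(Q), cv2.minAreaRect(np.argwhere(m)[:,::-1].astype(np.float32)))
    print(n,"bench z",np.median(P[350:400,150:250,2]) if n=="scene" else np.median(P[100:150,300:400,2]))
# stage face
for n,roi in(("top",(385,203,435,242)),("scene",(210,225,255,262))):
    p,d=load(n,0);x0,y0,x1,y1=roi;P=cloud(n,d)
    Q=P[y0:y1,x0:x1].reshape(-1,3);Q=Q[(Q[:,2]>.025)]
    nr,c,s=plane(Q);print(n,"face n",nr.round(3),"tilt",np.degrees(np.arccos(nr[2])).round(1),c.round(4),s)
a=cv2.resize(load("top",0)[0][180:250,200:270],None,fx=5,fy=5,interpolation=2)
b=cv2.resize(load("scene",0)[0][280:340,365:425],(350,350),interpolation=2)
c=cv2.resize(load("top",0)[0][180:270,360:450],(350,350),interpolation=2)
e=cv2.resize(load("scene",0)[0][205:295,185:275],(350,350),interpolation=2)
cv2.imwrite("pics/c0.png",cv2.resize(np.vstack([np.hstack([a,b]),np.hstack([c,e])]),(600,600)))
E
```

```text
scene amber 330 mean [0.6021 0.1871 0.026 ] min [0.572 0.159 0.005] max [0.619 0.215 0.046]
  plane (array([ 0.85016937, -0.42897332,  0.30527681]), array([0.60227891, 0.18698717, 0.02616417]), np.float64(0.0015668781432834251)) ((390.81036376953125, 310.72412109375), (25.068870544433594, 21.169267654418945), 21.801406860351562)
scene black 42 mean [0.5662 0.2073 0.0187] min [0.554 0.198 0.007] max [0.576 0.215 0.026]
scene high 621 mean [0.6068 0.1913 0.0433] min [0.551 0.153 0.008] max [1.367 0.249 1.118]
scene bench z -0.0005042569724996726
top amber 64 mean [0.6    0.1854 0.0285] min [0.587 0.16  0.016] max [0.615 0.212 0.042]
  plane (array([ 0.8467628 , -0.43146916,  0.31117057]), array([0.60004048, 0.1853654 , 0.02854807]), np.float64(0.00044650614679781625)) ((232.7000274658203, 199.60003662109375), (25.043960571289062, 2.236067771911621), 26.56505012512207)
top black 217 mean [0.5824 0.1906 0.0345] min [0.429 0.008 0.007] max [0.617 0.214 1.096]
top high 416 mean [0.5812 0.1851 0.0743] min [0.429 0.008 0.008] max [0.622 0.223 1.096]
top bench z 0.00015612845859813707
top face n [0.51  0.054 0.858] tilt 30.9 [ 0.5403 -0.2137  0.0656] 0.0012195934588566017
scene face n [-0.654 -0.327  0.683] tilt 47.0 [ 0.5467 -0.2059  0.0659] 0.02462220664601903
```

View pics/c0.png

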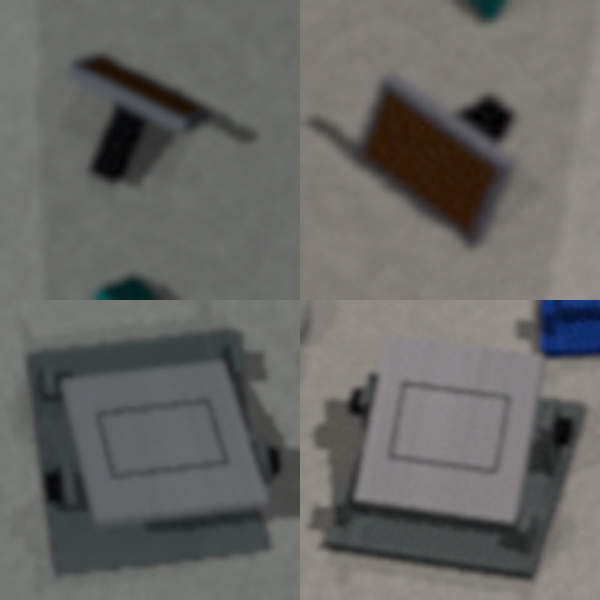

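The close-up gives the slide's pose: underside centre about (0.601, 0.186, 0.026), post pointing at azimuth 153° and 19° down. The marked rectangle is clear in both views: top corners about (389,214), (423,210), (428,229), (394,233); scene corners about (216,230), (248,234), (244,256), (212,252). Next I compute the stage face and the first move.

```bash
cat >> h.py <<'E'
from scipy.spatial.transform import Rotation as Ro
def delta(pos,R,s=None):
    "turn (deg, tool axes), then shift (after the turn, tool axes) to reach pose"
    s=s or arm.get_state();R0=Ro.from_euler("xyz",s["ee_rot"]);R=Ro.from_matrix(R)
    print("t",round(s["t"],2),"turn",np.degrees((R0.inv()*R).as_rotvec()).round(1),"shift after turn",(R.inv().apply(np.array(pos)-s["eef_pos"])).round(4),"before",(R0.inv().apply(np.array(pos)-s["eef_pos"])).round(4))
def frame(y,z):
    z=np.array(z,float);z/=np.linalg.norm(z);y=np.array(y,float);y-=z*(y@z);y/=np.linalg.norm(y)
    return np.stack([np.cross(y,z),y,z],1)
E
python3 - <<'E'
from h import *
c={"top":[(389.4,213.6),(423,210.3),(428.1,229.2),(394.5,233.1)],"scene":[(215.9,229.6),(248.3,234.4),(243.8,256.3),(212,251.8)]}
for n in c:
    p,d=load(n,0);P=cloud(n,d);m=np.zeros((480,640),np.uint8);cv2.fillPoly(m,[np.int32(np.round(c[n]))],1)
    nr,cc,s=plane(P[m>0]);print(n,"n",nr.round(4),"tilt",np.degrees(np.arccos(nr[2])).round(2),"std",s)
    q=ray(n,c[n],plane=(nr,cc));print("centre",q.mean(0).round(4));e=[np.linalg.norm(q[i]-q[(i+1)%4]).round(4) for i in range(4)];print(e)
    y=(q[0]+q[3]-q[1]-q[2]) if n=="top" else (q[0]-q[1]+q[3]-q[2]);print("ydir",(y/np.linalg.norm(y)).round(3))
    print("level dir",(np.array([-nr[1],nr[0],0])/np.hypot(*nr[:2])).round(3))
hv=np.array([-.893,.45,0])
for a in(-25,0):
    a=np.radians(a);z=hv*np.sin(a)-np.array([0,0,np.cos(a)])
    delta([.578,.1975,.0145],frame([.45,.893,0],z))
delta([.54,.215,.15],frame([.45,.893,0],[0,0,-1]))
E
```

```text
top n [0.9917 0.0415 0.1214] tilt 83.03 std 0.01304515529847629
centre [-0.1247  1.1438  5.0501]
[np.float64(34.9407), np.float64(26.864), np.float64(0.0768), np.float64(8.1597)]
ydir [ 0.128 -0.219 -0.967]
level dir [-0.042  0.999  0.   ]
scene n [-0.7361 -0.1475  0.6606] tilt 48.66 std 0.01566830331909388
centre [ 0.0362 -0.2898 -0.5229]
[np.float64(26.7515), np.float64(16.3832), np.float64(0.0827), np.float64(10.4516)]
ydir [0.597 0.317 0.737]
level dir [ 0.197 -0.981  0.   ]
t 0.1 turn [ 10.5 -23.6  47. ] shift after turn [0.1584 0.8895 0.168 ] before [-0.6104  0.6507  0.2201]
t 0.1 turn [ 0.1 -0.  47.8] shift after turn [0.0725 0.8895 0.2192] before [-0.6104  0.6507  0.2201]
t 0.1 turn [ 0.1 -0.  47.8] shift after turn [0.1144 0.888  0.0837] before [-0.5812  0.6809  0.0846]
```

Emit:
{"op": "move_arm", "data": {
  "rows": "0 0 0 -0.036 0.0425 0 0.0876;0 0 0 -0.036 0.0425 0 0.0876;0 0 0 -0.036 0.0425 0 0.0876;0 0 0 -0.036 0.0425 0 0.0876;0 0 0 -0.036 0.0425 0 0.0876;0 0 0 -0.036 0.0425 0 0.0876;0 0 0 -0.036 0.0425 0 0.0876;0 0 0 -0.036 0.0425 0 0.0876",
  "squeeze": 40
}}

```text
t: 1.1
eef_pos: [0.3893, -0.2073, 0.2346]
ee_rot: [-3.142, 0.0, -2.774]
force: [0.9, -0.1, 0.2]
width: 0.0878
gripper_force: 0.0
```

Emit:
{"op": "move_arm", "data": {
  "rows": "0 0 0 -0.036 0.0425 0 0.0876;0 0 0 -0.036 0.0425 0 0.0876;0 0 0 -0.036 0.0425 0 0.0876;0 0 0 -0.036 0.0425 0 0.0876;0 0 9.6 -0.036 0.0425 0 0.0876;0 0 9.6 0 0 0 0.0876;0 0 9.6 0 0 0.04 0.0876;0 0 9.6 0 0 0.04 0.0876"
}}

```text
t: 2.1
eef_pos: [0.4807, 0.0544, 0.1537]
ee_rot: [3.141, 0.001, 2.834]
force: [0.3, 0.2, -0.1]
width: 0.0874
gripper_force: 0.0
```

Run:
```python
from h import *
c={"top":[(389.4,213.6),(423,210.3),(428.1,229.2),(394.5,233.1)],"scene":[(215.9,229.6),(248.3,234.4),(243.8,256.3),(212,251.8)]}
for n in c:
    p,d=load(n,0);P=cloud(n,d);m=np.zeros((480,640),np.uint8);cv2.fillPoly(m,[np.int32(np.round(c[n]))],1)
    Q=P[m>0];Q=Q[np.linalg.norm(Q-np.median(Q,0),axis=1)<.06]
    nr,cc,s=plane(Q);print(n,"n",nr.round(4),"tilt",np.degrees(np.arccos(nr[2])).round(2),"std",s)
    q=ray(n,c[n],plane=(nr,cc));print("centre",q.mean(0).round(4));e=[np.linalg.norm(q[i]-q[(i+1)%4]).round(4) for i in range(4)];print(e)
    y=q[0]-q[1]+q[3]-q[2];print("ydir",(y/np.linalg.norm(y)).round(3))
    print("level dir",(np.array([-nr[1],nr[0],0])/np.hypot(*nr[:2])).round(3))
hv=np.array([-.893,.45,0]);a=np.radians(-25);z=hv*np.sin(a)-np.array([0,0,np.cos(a)])
delta([.578,.1975,.0145],frame([.45,.893,0],z))
```

```text
top n [0.5161 0.0573 0.8546] tilt 31.28 std 0.0012614733031454314
centre [ 0.5423 -0.2137  0.0645]
[np.float64(0.0771), np.float64(0.0539), np.float64(0.0752), np.float64(0.0555)]
ydir [-0.097  0.995 -0.008]
level dir [-0.11   0.994  0.   ]
scene n [0.5075 0.0658 0.8591] tilt 30.78 std 0.0020107862080555464
centre [ 0.5455 -0.2108  0.0621]
[np.float64(0.0784), np.float64(0.0525), np.float64(0.0763), np.float64(0.0533)]
ydir [ 0.114 -0.993  0.009]
level dir [-0.129  0.992  0.   ]
t 2.1 turn [  2.  -24.9   9. ] shift after turn [0.0384 0.1716 0.1357] before [-0.0494  0.1658  0.1394]
```

Emit:
{"op": "move_arm", "data": {
  "rows": "0.7 -8.3 3 0 0 0 0.0876;0.7 -8.3 3 0 0 0 0.0876;0.7 -8.3 3 0 0 0 0.0876;0 0 0 0.013 0.057 0.015 0.0876;0 0 0 0.013 0.057 0.01 0.0876;0 0 0 0.013 0.057 0.01 0.0876;0 0 0 0 0 0 0.0876"
}}

```text
t: 2.98
eef_pos: [0.5615, 0.1804, 0.149]
ee_rot: [-3.141, 0.268, 2.757]
force: [-0.4, 0.2, -0.2]
width: 0.0876
gripper_force: 0.0
```

Run:
```python
from h import *
hv=np.array([-.893,.45,0]);a=np.radians(-25);z=hv*np.sin(a)-np.array([0,0,np.cos(a)])
delta([.578,.1975,.0145],frame([.45,.893,0],z)); print(arm.get_state()["q"])
```

```text
t 2.98 turn [ 1.6 -9.6  4.4] shift after turn [0.0504 0.0227 0.1248] before [0.0271 0.0221 0.132 ]
[ 0.78197429  0.18970532 -0.61593935  0.39026817 -0.69628475 -3.02988126]
```

Joint 6 is at its limit, so I'll use the half-turned grasp instead.

Emit:
{"op": "move_arm", "data": {
  "rows": "0 0 -10.4 0 0 0 0.0876;0 0 -10.4 0 0 0 0.0876;0 0 -10.4 0 0 0 0.0876;0 0 -10.4 0 0 0 0.0876;0 0 -10.4 0 0 0 0.0876;0 0 -10.4 0 0 0 0.0876;0 0 -10.4 0 0 0 0.0876;0 0 -10.4 0 0 0 0.0876"
}}

```text
t: 3.98
eef_pos: [0.5596, 0.1765, 0.1498]
ee_rot: [-2.875, 0.029, -2.067]
force: [-0.6, -0.0, 0.4]
width: 0.0877
gripper_force: 0.0
```

Emit:
{"op": "move_arm", "data": {
  "rows": "0 0 -10.4 0 0 0 0.0876;0 0 -10.4 0 0 0 0.0876;0 0 -10.4 0 0 0 0.0876;0 0 -10.4 0 0 0 0.0876;0 0 -10.4 0 0 0 0.0876;0 0 -10.4 0 0 0 0.0876;0 0 -10.4 0 0 0 0.0876;0 0 -10.4 0 0 0 0.0876"
}}

```text
t: 4.97
eef_pos: [0.5596, 0.1764, 0.1498]
ee_rot: [-3.079, -0.261, -0.627]
force: [-0.4, -0.1, -0.4]
width: 0.0876
gripper_force: 0.0
```

Run:
```python
from h import *
hv=np.array([-.893,.45,0]);a=np.radians(-25);z=hv*np.sin(a)-np.array([0,0,np.cos(a)])
delta([.578,.1975,.0145],frame([-.45,-.893,0],z)); print(arm.get_state()["q"])
```

```text
t 4.97 turn [-0.4  9.7 -9. ] shift after turn [-0.0509 -0.0271  0.1256] before [-0.0325 -0.0196  0.1329]
[ 0.77914915  0.18363154 -0.62145159  0.39011372 -0.69661496 -0.11969244]
```

Emit:
{"op": "move_arm", "data": {
  "rows": "-0.2 4.9 -4.5 0 0 0 0.0876;-0.2 4.9 -4.5 0 0 0 0.0876;0 0 0 -0.025 -0.0135 0.02 0.0876;0 0 0 -0.0259 -0.0136 0.02 0.0876;0 0 0 0 0 0.02 0.0876;0 0 0 0 0 0 0.0876"
}}

```text
t: 5.72
eef_pos: [0.5533, 0.209, 0.0728]
ee_rot: [3.14, -0.437, -0.472]
force: [-1.5, -0.3, 0.4]
width: 0.0875
gripper_force: 0.0
```

Run:
```python
from h import *
hv=np.array([-.893,.45,0]);a=np.radians(-25);z=hv*np.sin(a)-np.array([0,0,np.cos(a)])
delta([.578,.1975,.0145],frame([-.45,-.893,0],z)); print(arm.get_state()["q"])
```

```text
t 5.72 turn [ 0.2 -0.  -0.3] shift after turn [ 0.     -0.0009  0.0643] before [ 0.     -0.0011  0.0643]
[ 0.77072674  0.27694134 -0.92058739  1.0984781  -0.46680196 -0.6924111 ]
```

Emit:
{"op": "move_arm", "data": {
  "rows": "0 0 0 0 0 0.025 0.0876;0 0 0 0 0 0.025 0.0876;0 0 0 0 0 0.0143 0.0876;0 0 0 0 0 0 0.0876"
}}

```text
t: 6.22
eef_pos: [0.5791, 0.1971, 0.0162]
ee_rot: [-3.14, -0.438, -0.474]
force: [0.6, -0.9, 0.2]
width: 0.0874
gripper_force: 0.0
```

Run:
```python
from h import *
hv=np.array([-.893,.45,0]);a=np.radians(-25);z=hv*np.sin(a)-np.array([0,0,np.cos(a)])
delta([.578,.1975,.0145],frame([-.45,-.893,0],z)); print(arm.get_state()["q"])
p,d=grab("top",1);q,d=grab("scene",1)
cv2.imwrite("pics/c1.png",np.hstack([cv2.resize(p[150:270,180:300],(400,400)),cv2.resize(q[240:360,340:460],(400,400))]))
```

```text
t 6.22 turn [ 0.1 -0.1 -0.4] shift after turn [-0.0018  0.0001  0.0011] before [-0.0018  0.0002  0.0011]
[ 0.5353588   0.37652934 -0.96179131  1.60575948 -0.36675866 -1.00085793]
```

View pics/c1.png

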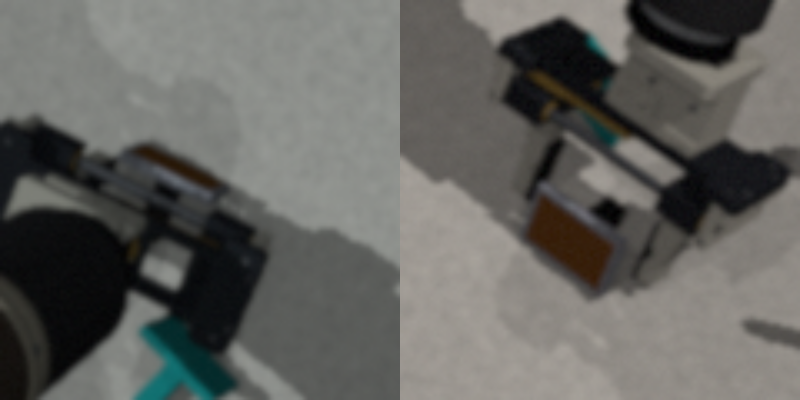

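The open fingers straddle the post at about (185,190) left and (610,210) right, behind the amber plate. I close on it, then lift.

Emit:
{"op": "move_arm", "data": {
  "rows": "0 0 0 0 0 0 0.03;0 0 0 0 0 0 0.005;0 0 0 0 0 0 0.005;0 0 0 0 0 0 0.005;0 0 0 0 0 0 0.005;0 0 0 0 0 0 0.005",
  "squeeze": 40
}}

```text
t: 7.08
eef_pos: [0.5784, 0.1986, 0.0159]
ee_rot: [-3.139, -0.438, -0.472]
force: [-0.2, -0.3, 0.2]
width: 0.0332
gripper_force: 0.0
```

Emit:
{"op": "move_arm", "data": {
  "rows": "0 0 0 0 0 0 0.005;0 0 0 0 0 0 0.005;0 0 0 0 0 0 0.005;0 0 0 0 0 0 0.005"
}}

```text
t: 7.58
eef_pos: [0.5784, 0.1986, 0.0159]
ee_rot: [-3.139, -0.438, -0.472]
force: [0.2, -0.9, -0.6]
width: 0.0157
gripper_force: 40.0
```

Emit:
{"op": "move_arm", "data": {
  "rows": "0 0 0 0.0127 0 -0.0272 0.005;0 0 0 0.0127 0 -0.0272 0.005;0 0 0 0.0085 0 -0.0181 0.005;0 -8 0 0 0 0 0.005;0 -8 0 0 0 0 0.005;0 -8 0 0 0 0 0.005;0 -8 0 0 0 0 0.005;0 0 0 0 0 0 0.005"
}}

```text
t: 8.57
eef_pos: [0.5899, 0.1875, 0.1006]
ee_rot: [3.132, 0.008, -0.489]
force: [0.4, 0.4, -2.0]
width: 0.0153
gripper_force: 40.0
```

Run:
```python
from h import *
s=arm.get_state();print(s["q"].round(2),s["force"].round(2))
hv=np.array([-.893,.45,0]);a=np.radians(40);z=hv*np.sin(a)-np.array([0,0,np.cos(a)])
delta([.578,.1975,.09],frame([-.45,-.893,0],z))
```

```text
[ 0.62  0.39 -0.27 -0.   -0.92  0.46] [ 0.44  0.41 -2.04]
t 8.57 turn [  0.1 -39.6  -1.4] shift after turn [-0.0048 -0.0036  0.0178] before [-0.0151 -0.0033  0.0107]
```

Emit:
{"op": "move_arm", "data": {
  "rows": "0 -8 0 0 0 0 0.005;0 -8 0 0 0 0 0.005;0 -8 0 0 0 0 0.005;0 -8 0 0 0 0 0.005;0 -8 0 0 0 0 0.005;0 0 0 0 0 0 0.005"
}}

```text
t: 9.32
eef_pos: [0.587, 0.1851, 0.0963]
ee_rot: [3.115, 0.708, -0.507]
force: [0.1, 0.2, -2.0]
width: 0.0154
gripper_force: 40.0
```

Run:
```python
from h import *
s=arm.get_state();print(s["q"].round(2),s["force"].round(2))
hv=np.array([-.893,.45,0]);a=np.radians(40);z=hv*np.sin(a)-np.array([0,0,np.cos(a)])
R=frame([-.45,-.893,0],z);delta([.585,.19,.042],R);print("up in tool",R[2].round(3))
p,d=grab("top",2);q,d=grab("scene",2)
P=cloud("scene",d);hsv=cv2.cvtColor(q,cv2.COLOR_BGR2HSV);am=(hsv[...,0]<25)&(hsv[...,1]>110);am[:,:340]=0;am[:,460:]=0;am[:220]=0;am[360:]=0
Q=P[am];Q=Q[np.linalg.norm(Q-np.median(Q,0),axis=1)<.05];print(len(Q),Q.mean(0),Q.min(0),Q.max(0),plane(Q))
cv2.imwrite("pics/c2.png",np.hstack([cv2.resize(p[150:270,180:300],(400,400)),cv2.resize(q[240:360,340:460],(400,400))]))
```

```text
[ 0.31  0.73  0.31 -0.48 -1.68  0.84] [ 0.13  0.21 -1.99]
t 9.32 turn [ 0.   0.6 -1.7] shift after turn [ 0.0319 -0.0034  0.0442] before [ 0.0322 -0.0044  0.0438]
up in tool [-0.643  0.    -0.766]
4 [0.83374673 0.17629642 0.40452871] [0.8320153  0.15723254 0.38677521] [0.83504505 0.19493009 0.41909182] (array([-0.92770956, -0.21011964,  0.30855259]), array([0.83374673, 0.17629642, 0.40452871]), np.float64(0.00019023431327909088))
```

View pics/c2.png

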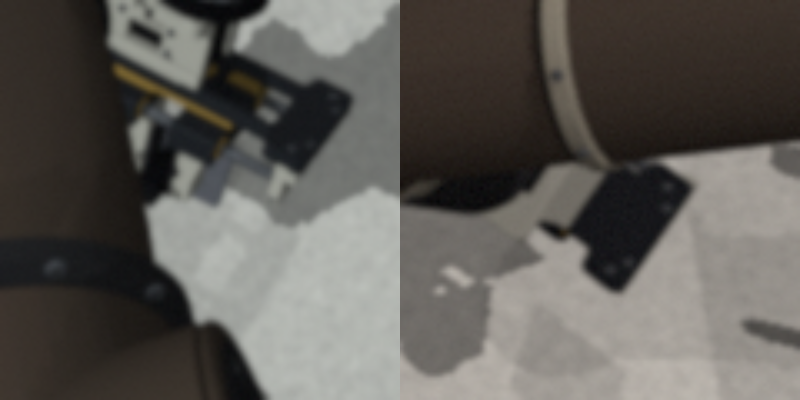

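The slide is held in the gripper, seen at about (200,180) in the left crop, with its plate edge down. I lower until contact.

Emit:
{"op": "move_arm", "data": {
  "rows": "0 0 0 0.0145 0 0.0172 0.005;0 0 0 0.0145 0 0.0172 0.005;0 0 0 0.0032 0 0.0038 0.005;0 0 0 0 0 0 0.005"
}}

```text
t: 9.93
eef_pos: [0.587, 0.187, 0.0502]
ee_rot: [3.124, 0.705, -0.497]
force: [0.3, -0.9, -0.9]
width: 0.0154
gripper_force: 40.0
```

Emit:
{"op": "move_arm", "data": {
  "rows": "0 0 0 0.0013 0 0.0015 0.005;0 0 0 0.0013 0 0.0015 0.005;0 0 0 0 0 0 0.005"
}}

```text
t: 10.3
eef_pos: [0.5875, 0.1869, 0.0469]
ee_rot: [3.126, 0.704, -0.496]
force: [0.2, 0.1, -1.8]
width: 0.0156
gripper_force: 40.0
```

Emit:
{"op": "move_arm", "data": {
  "rows": "0 0 0 0.0013 0 0.0015 0.005;0 0 0 0.0013 0 0.0015 0.005;0 0 0 0 0 0 0.005"
}}

```text
t: 10.68
eef_pos: [0.5873, 0.1868, 0.0426]
ee_rot: [3.125, 0.705, -0.496]
force: [-0.5, -0.6, -1.2]
width: 0.0155
gripper_force: 40.0
```

Emit:
{"op": "move_arm", "data": {
  "rows": "0 0 0 0.0013 0 0.0015 0.005;0 0 0 0.0013 0 0.0015 0.005;0 0 0 0 0 0 0.005"
}}

```text
t: 11.05
eef_pos: [0.5873, 0.1868, 0.0386]
ee_rot: [3.126, 0.705, -0.496]
force: [-0.2, 0.8, -1.6]
width: 0.0156
gripper_force: 40.0
```

Emit:
{"op": "move_arm", "data": {
  "rows": "0 0 0 0.0013 0 0.0015 0.005;0 0 0 0 0 0 0.005;0 0 0 0 0 0 0.005"
}}

```text
t: 11.42
eef_pos: [0.5874, 0.1868, 0.0369]
ee_rot: [3.126, 0.705, -0.496]
force: [0.1, -1.1, -0.7]
width: 0.0156
gripper_force: 40.0
```

Emit:
{"op": "move_arm", "data": {
  "rows": "0 0 0 0.0013 0 0.0015 0.005;0 0 0 0 0 0 0.005;0 0 0 0 0 0 0.005"
}}

```text
t: 11.8
eef_pos: [0.5875, 0.1867, 0.0362]
ee_rot: [3.127, 0.705, -0.495]
force: [-0.1, -0.4, 6.0]
width: 0.016
gripper_force: 40.0
```

Contact is made, as predicted. I open the fingers now.

Emit:
{"op": "move_arm", "data": {
  "rows": "0 0 0 0 0 0 0.0876;0 0 0 0 0 0 0.0876;0 0 0 0 0 0 0.0876;0 0 0 0 0 0 0.0876;0 0 0 0 0 0 0.0876;0 0 0 0 0 0 0.0876;0 0 0 0 0 0 0.0876;0 0 0 0 0 0 0.0876"
}}

```text
t: 12.8
eef_pos: [0.5874, 0.1868, 0.0349]
ee_rot: [3.126, 0.705, -0.496]
force: [0.7, -0.3, 1.3]
width: 0.0861
gripper_force: 0.0
```

Run:
```python
from h import *
s=arm.get_state();print(s["q"].round(2),s["force"].round(2))
p,d=grab("top",3);q,d2=grab("scene",3)
cv2.imwrite("pics/c3.png",np.hstack([cv2.resize(p[150:270,180:300],(400,400)),cv2.resize(q[240:360,340:460],(400,400))]))
```

```text
[ 0.31  0.79  0.27 -0.47 -1.59  0.89] [ 0.66 -0.33  1.33]
```

View pics/c3.png

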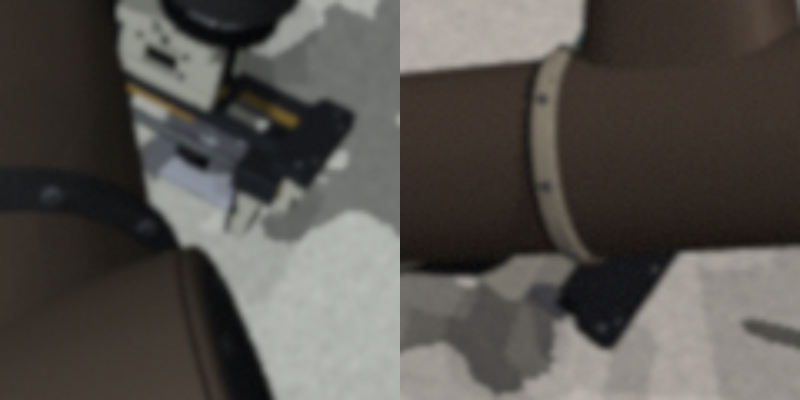

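The plate now lies flat with the black post rising at left crop (195,160), so the slide looks upright. I retreat along the tool and straighten.

Emit:
{"op": "move_arm", "data": {
  "rows": "0 0 0 0 0 -0.03 0.0876;0 0 0 0 0 -0.05 0.0876;0 0 0 0 0 -0.05 0.0876;0 8 0 0 0 -0.03 0.0876;0 8 0 0 0 0 0.0876;0 8 0 0 0 0 0.0876;0 8 0 0 0 0 0.0876;0 8 0 0 0 0 0.0876"
}}

```text
t: 13.9
eef_pos: [0.6802, 0.14, 0.1579]
ee_rot: [3.132, 0.001, -0.485]
force: [0.3, -0.9, 0.4]
width: 0.0877
gripper_force: 0.0
```

Run:
```python
from h import *
s=arm.get_state();print(s["q"].round(2),s["force"].round(2))
for n in("top","scene"):
    p,d=grab(n,4);P=cloud(n,d)
    near=(abs(P[...,0]-.61)<.06)&(abs(P[...,1]-.175)<.06)
    for lo,hi in((.004,.014),(.05,.06)):
        m=near&(P[...,2]>lo)&(P[...,2]<hi)
        Q=P[m]
        if len(Q)>3: print(n,lo,len(Q),np.median(Q,0).round(4),Q.min(0).round(3),Q.max(0).round(3),cv2.minAreaRect(Q[:,:2].astype(np.float32)*1000))
a=cv2.resize(load("top",4)[0][150:270,180:300],(400,400));b=cv2.resize(load("scene",4)[0][240:360,340:460],(400,400))
cv2.imwrite("pics/c4.png",np.hstack([a,b]))
```

```text
[ 0.49  0.44 -0.04  0.01 -1.1   0.6 ] [ 0.32 -0.85  0.36]
top 0.004 557 [0.6076 0.172  0.008 ] [0.553 0.116 0.004] [0.668 0.235 0.013] ((611.3031616210938, 176.5408935546875), (117.89794921875, 114.0408706665039), 3.6945910453796387)
top 0.05 52 [0.611  0.1741 0.0546] [0.6   0.164 0.051] [0.62  0.184 0.058] ((610.6338500976562, 174.0343780517578), (15.868552207946777, 15.315199851989746), 64.03864288330078)
scene 0.004 454 [0.6198 0.1758 0.0073] [0.56  0.117 0.004] [0.67  0.233 0.014] ((615.3294677734375, 175.27386474609375), (116.11779022216797, 108.99186706542969), 89.53500366210938)
```

View pics/c4.png

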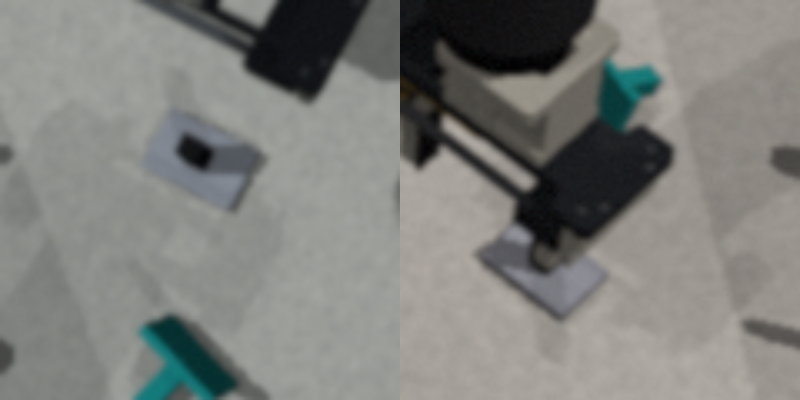

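The slide stands upright: plate at left crop (203,160), post top at (195,150), and the post centre measures (0.611, 0.174). Now the regrasp from above.

Run:
```python
from h import *
delta([.6106,.174,.022],frame([-.438,-.899,0],[0,0,-1]))
```

```text
t 14.0 turn [ 0.7  0.3 -1.7] shift after turn [-0.0738 -0.0014  0.1351] before [-0.0731 -0.001   0.1355]
```

Emit:
{"op": "move_arm", "data": {
  "rows": "0.7 0.3 -1.7 0 0 0 0.0876;0 0 0 -0.037 -0.0007 0 0.0876;0 0 0 -0.0368 -0.0007 0 0.0876;0 0 0 0 0 0.035 0.0876;0 0 0 0 0 0.035 0.0876;0 0 0 0 0 0 0.0876"
}}

```text
t: 14.75
eef_pos: [0.6133, 0.1723, 0.0842]
ee_rot: [3.138, 0.005, -0.457]
force: [0.1, -0.2, 1.4]
width: 0.0875
gripper_force: 0.0
```

Run:
```python
from h import *
delta([.6106,.174,.022],frame([-.438,-.899,0],[0,0,-1]))
```

```text
t 14.75 turn [ 0.2  0.3 -0.2] shift after turn [-0.0032 -0.0003  0.0622] before [-0.0029 -0.0005  0.0622]
```

Emit:
{"op": "move_arm", "data": {
  "rows": "0.2 0.3 -0.2 -0.0015 -0.0003 0.03 0.05;0 0 0 -0.0015 0 0.032 0.03;0 0 0 0 0 0 0.005;0 0 0 0 0 0 0.005;0 0 0 0 0 0 0.005;0 0 0 0 0 0 0.005;0 0 0 0 0 0 0.005;0 0 0 0 0 0 0.005",
  "squeeze": 50
}}

```text
t: 15.75
eef_pos: [0.6115, 0.1751, 0.0253]
ee_rot: [-3.138, -0.004, -0.453]
force: [-1.3, -0.2, 3.7]
width: 0.0154
gripper_force: 50.0
```

Emit:
{"op": "move_arm", "data": {
  "rows": "0 0 0 0 0 0 0.005;0 0 0 0 0 0 0.005;0 0 0 0 0 0 0.005;0 0 0 0 0 0 0.005"
}}

```text
t: 16.25
eef_pos: [0.6115, 0.1751, 0.0252]
ee_rot: [-3.138, -0.004, -0.453]
force: [-2.1, -0.3, 5.0]
width: 0.0154
gripper_force: 50.0
```

```bash
cat >> h.py <<'E'
N=np.array([.512,.061,.857]);N/=np.linalg.norm(N);C0=np.array([.544,-.2123,.0633])
YF=-np.array([-N[1],N[0],0])  # tool y on the stage (flipped grasp)
def goal(off,gap): # off = underside below TCP
    delta(C0+N*(off+gap),frame(YF,-N))
E
python3 - <<'E'
from h import *
s=arm.get_state();print(s["q"].round(2),s["force"].round(2),s["moment"].round(2))
goal(.022,.10)
delta([.56,-.2,.17],frame(YF,[0,0,-1]))
E
```

```text
[ 0.59  0.49 -0.32  0.   -0.76  0.53] [-2.11 -0.27  4.96] [-0.43  1.02 -0.07]
t 16.25 turn [ -9.  -30.5 -31.9] shift after turn [-0.1164  0.3767 -0.0964] before [ 0.1622  0.3434 -0.1432]
t 16.25 turn [ -0.1  -0.3 -32.7] shift after turn [-0.0956  0.3664 -0.1448] before [ 0.1183  0.3593 -0.1456]
```

Emit:
{"op": "move_arm", "data": {
  "rows": "0 0 0 0 0 -0.03 0.005;0 0 0 0 0 -0.06 0.005;0 0 0 0 0 -0.06 0.005;0 0 -8 0.0197 0.05 0 0.005;0 0 -8 0.0128 0.0525 0 0.005;0 0 -8 0.005 0.054 0 0.005;0 0 -8.5 -0.002 0.053 0 0.005;0 0 0 -0.01 0.054 0 0.005"
}}

```text
t: 17.25
eef_pos: [0.5902, -0.0957, 0.1739]
ee_rot: [-3.14, -0.005, 0.117]
force: [1.8, 0.2, -2.0]
width: 0.0156
gripper_force: 50.0
```

Run:
```python
from h import *
s=arm.get_state();print(s["q"].round(2),s["force"].round(2))
goal(.025,.08)
delta([.56,-.2,.17],frame(YF,[0,0,-1]))
```

```text
[ 0.16  0.28 -0.25 -0.   -1.04  1.52] [ 1.84  0.24 -1.97]
t 17.25 turn [ -0.1 -31.3  -0.1] shift after turn [0.0059 0.1103 0.0205] before [-0.0055  0.1103  0.0204]
t 17.25 turn [-0.1 -0.3 -0.1] shift after turn [-0.0424  0.1     0.0039] before [-0.0422  0.1     0.0035]
```

Emit:
{"op": "move_arm", "data": {
  "rows": "0 0 0 0 0.05 0 0.005;0 0 0 0 0.05 0 0.005;0 -8 0 0 0.01 0 0.005;0 -8 0 0 0 0 0.005;0 -8 0 0 0 0 0.005;0 -7.3 0 0 0 0 0.005;0 0 0 0 0 0 0.005;0 0 0 0 0 0 0.005"
}}

```text
t: 18.25
eef_pos: [0.6034, -0.2035, 0.1734]
ee_rot: [-3.14, 0.54, 0.115]
force: [0.0, -0.8, -1.0]
width: 0.0159
gripper_force: 50.0
```

Run:
```python
from h import *
s=arm.get_state();print(s["q"].round(2),s["force"].round(2))
goal(.025,.03)
p,d=grab("top",5);q,d2=grab("scene",5)
cv2.imwrite("pics/c5.png",np.hstack([cv2.resize(p[160:280,350:470],(400,400)),cv2.resize(q[170:290,170:290],(400,400))]))
```

```text
[ 0.01  0.65  0.22  0.05 -1.67  1.67] [ 0.01 -0.84 -0.99]
t 18.25 turn [-0.2 -0.1 -0.2] shift after turn [0.0053 0.0017 0.0703] before [0.0052 0.0019 0.0703]
```

View pics/c5.png

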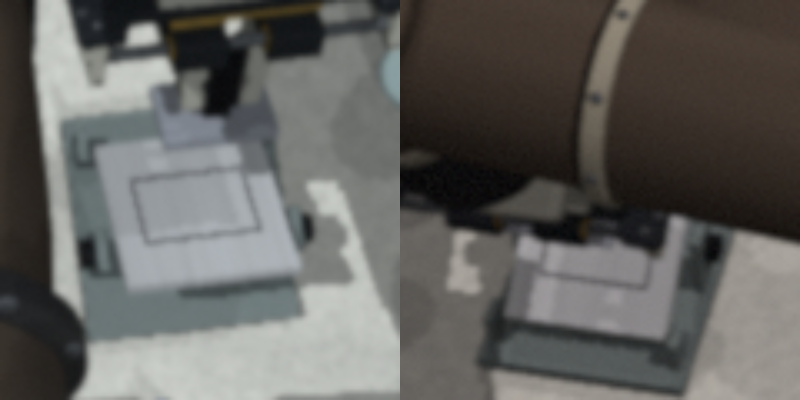

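The slide hangs parallel above the face: plate at left crop (215,120), rectangle at (200,205). I check the plate's tilt from depth before going down.

Run:
```python
from h import *
s=arm.get_state();R=Ro.from_euler("xyz",s["ee_rot"]).as_matrix()
p,d=load("top",5);P=cloud("top",d)
L=(P-s["eef_pos"])@R   # tool frame
m=(abs(L[...,2]-.017)<.008)&(abs(L[...,1])<.045)&(abs(L[...,0])<.035)&(p.max(2)>60)
Q=L[m];n,c,sd=plane(Q);print(len(Q),(n).round(3),c.round(4),sd,Q.min(0).round(3),Q.max(0).round(3))
print(cv2.minAreaRect(Q[abs((Q-c)@n)<.004][:,:2].astype(np.float32)*1000))
```

```text
436 [-0.007  0.005  1.   ] [-0.0089 -0.0048  0.0187] 0.0010445859792043715 [-0.027 -0.036  0.014] [0.024 0.034 0.025]
((-1.3275775909423828, -0.6742935180664062), (50.76200866699219, 70.15108489990234), 0.25392621755599976)
```

Emit:
{"op": "move_arm", "data": {
  "rows": "0 0 0 0.0063 0.0025 0.03 0.005;0 0 0 0 0 0.03 0.005;0 0 0 0 0 0.022 0.005;0 0 0 0 0 0.004 0.005;0 0 0 0 0 0 0.005;0 0 0 0 0 0 0.005"
}}

```text
t: 19.1
eef_pos: [0.5659, -0.2105, 0.0984]
ee_rot: [-3.141, 0.538, 0.115]
force: [0.4, 0.3, -1.6]
width: 0.016
gripper_force: 50.0
```

```bash
cat > st.py <<'E'
from h import *
s=arm.get_state();R=Ro.from_euler("xyz",s["ee_rot"]).as_matrix()
print("F tool",(R.T@s["force"]).round(2),"M",(R.T@s["moment"]).round(2),"q",s["q"].round(2));goal(.0267,0)
E
python3 st.py
```

```text
F tool [ 1.22 -0.28  1.1 ] M [-0.05  1.85  0.1 ] q [ 0.    0.66  0.05  0.06 -1.49  1.66]
t 19.1 turn [-0.1 -0.2 -0.2] shift after turn [-0.0007 -0.0008  0.0147] before [-0.0008 -0.0008  0.0147]
```

Emit:
{"op": "move_arm", "data": {
  "rows": "0 0 0 0 0 0.003 0.005;0 0 0 0 0 0.003 0.005;0 0 0 0 0 0.003 0.005;0 0 0 0 0 0 0.005;0 0 0 0 0 0 0.005"
}}

```text
t: 19.73
eef_pos: [0.5604, -0.211, 0.0895]
ee_rot: [-3.14, 0.541, 0.115]
force: [0.1, 1.3, -1.8]
width: 0.0159
gripper_force: 50.0
```

Emit:
{"op": "move_arm", "data": {
  "rows": "0 0 0 0 0 0.0015 0.005;0 0 0 0 0 0 0.005"
}}

```text
t: 19.98
eef_pos: [0.5594, -0.211, 0.0881]
ee_rot: [-3.14, 0.541, 0.115]
force: [-0.4, -0.2, -2.1]
width: 0.0158
gripper_force: 50.0
```

```bash
python3 st.py
```

```text
F tool [0.72 0.11 1.98] M [-0.08  1.88  0.05] q [ 0.    0.66  0.02  0.06 -1.47  1.66]
t 19.98 turn [-0.2 -0.  -0.2] shift after turn [-0.0005 -0.0006  0.0025] before [-0.0005 -0.0006  0.0025]
```

Emit:
{"op": "move_arm", "data": {
  "rows": "0 0 0 0 0 0.0015 0.005;0 0 0 0 0 0 0.005;0 0 0 0 0 0 0.005"
}}

```text
t: 20.35
eef_pos: [0.5588, -0.2112, 0.0869]
ee_rot: [-3.14, 0.541, 0.115]
force: [-0.6, 0.3, -1.4]
width: 0.0155
gripper_force: 50.0
```

Emit:
{"op": "move_arm", "data": {
  "rows": "0 0 0 0 0 0.001 0.005;0 0 0 0 0 0 0.005;0 0 0 0 0 0 0.005"
}}

```text
t: 20.72
eef_pos: [0.5582, -0.2112, 0.086]
ee_rot: [-3.14, 0.541, 0.115]
force: [0.0, -0.4, -1.9]
width: 0.0156
gripper_force: 50.0
```

```bash
python3 st.py
```

```text
F tool [0.97 0.36 1.63] M [-0.11  1.92  0.06] q [ 0.    0.66  0.02  0.06 -1.46  1.66]
t 20.73 turn [-0.2 -0.  -0.2] shift after turn [-0.0005 -0.0006  0.0001] before [-0.0005 -0.0006  0.0001]
```

Emit:
{"op": "move_arm", "data": {
  "rows": "0 0 0 0 0 0.001 0.005;0 0 0 0 0 0 0.005;0 0 0 0 0 0 0.005"
}}

```text
t: 21.1
eef_pos: [0.5577, -0.2113, 0.0852]
ee_rot: [-3.14, 0.541, 0.115]
force: [0.0, 0.4, -1.4]
width: 0.016
gripper_force: 50.0
```

Emit:
{"op": "move_arm", "data": {
  "rows": "0 0 0 0 0 0.001 0.005;0 0 0 0 0 0 0.005;0 0 0 0 0 0 0.005"
}}

```text
t: 21.48
eef_pos: [0.5575, -0.2113, 0.0847]
ee_rot: [-3.141, 0.54, 0.115]
force: [1.6, 0.9, 1.6]
width: 0.0153
gripper_force: 50.0
```

```bash
python3 st.py
```

```text
F tool [ 0.6  -0.72 -2.21] M [0.11 1.68 0.06] q [ 0.    0.66  0.01  0.06 -1.46  1.66]
t 21.48 turn [-0.2 -0.1 -0.2] shift after turn [-0.0006 -0.0006 -0.0014] before [-0.0006 -0.0007 -0.0014]
```

Emit:
{"op": "move_arm", "data": {
  "rows": "0 0 0 0 0 0.0007 0.005;0 0 0 0 0 0 0.005;0 0 0 0 0 0 0.005;0 0 0 0 0 0 0.005"
}}

```text
t: 21.98
eef_pos: [0.5575, -0.2114, 0.0846]
ee_rot: [-3.141, 0.54, 0.115]
force: [1.9, 0.9, 5.7]
width: 0.016
gripper_force: 50.0
```

```bash
python3 st.py
python3 - <<'E'
from h import *
s=arm.get_state();R=Ro.from_euler("xyz",s["ee_rot"]).as_matrix()
p,d=grab("top",6);P=cloud("top",d)
L=(P-s["eef_pos"])@R
m=(abs(L[...,2]-.017)<.006)&(abs(L[...,1])<.045)&(abs(L[...,0])<.035)&(p.max(2)>60)
n,c,sd=plane(L[m]);print("plate n tool",n.round(3),c.round(4),m.sum())
f=(abs(L[...,2]-.027)<.006)&(abs(L[...,1])<.06)&(L[...,0]<.06)&(L[...,0]>-.06)&(p.max(2)>60)
n,c,sd=plane(L[f]);print("face n tool",n.round(3),c.round(4),f.sum())
cv2.imwrite("pics/c6.png",cv2.resize(p[160:280,350:470],(600,600),interpolation=2))
E
```

```text
F tool [-1.21 -0.65 -5.91] M [0.51 1.27 0.02] q [ 0.    0.66  0.01  0.06 -1.46  1.66]
t 21.98 turn [-0.1 -0.1 -0.2] shift after turn [-0.0006 -0.0007 -0.0015] before [-0.0006 -0.0007 -0.0015]
plate n tool [0.004 0.005 1.   ] [-0.0101 -0.0051  0.0173] 402
face n tool [-0.001 -0.001  1.   ] [-0.0216 -0.0072  0.0252] 1251
```

View pics/c6.png

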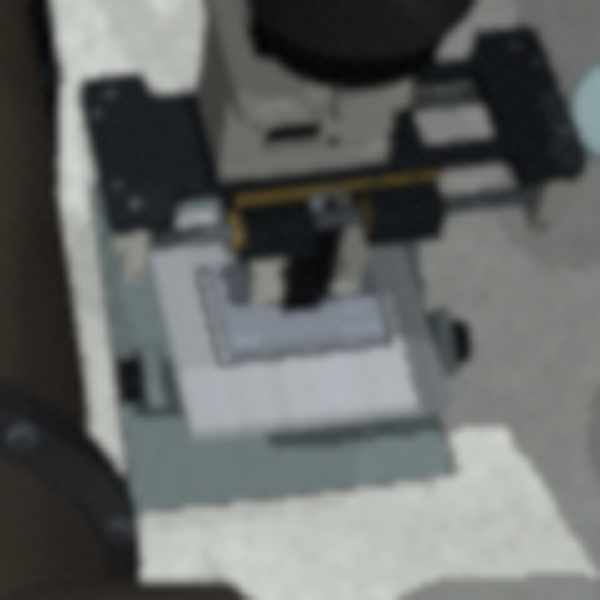

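The plate lies inside the marked rectangle (about x 205–390, bottom line y about 355 in the crop). It is flush within about 0.01 rad, centred to a few millimetres, and pressed with about 7.5 N. I let it settle, then hand it in.

Emit:
{"op": "move_arm", "data": {
  "rows": "0 0 0 0 0 0 0.005;0 0 0 0 0 0 0.005;0 0 0 0 0 0 0.005;0 0 0 0 0 0 0.005"
}}

```text
t: 22.52
eef_pos: [0.5575, -0.2114, 0.0846]
ee_rot: [-3.141, 0.54, 0.115]
force: [2.5, 2.2, 6.2]
width: 0.0161
gripper_force: 50.0
```

```bash
python3 st.py; python3 -c "
from h import *
s=arm.get_state();R=Ro.from_euler('xyz',s['ee_rot']).as_matrix();f=(R.T@s['force'])[2]
print(f)
if -16<f<-4: print(arm.job_done())"
```

```text
F tool [-0.83 -1.88 -6.73] M [0.47 1.29 0.02] q [ 0.    0.66  0.01  0.06 -1.46  1.66]
t 22.52 turn [-0.1 -0.1 -0.2] shift after turn [-0.0006 -0.0007 -0.0015] before [-0.0006 -0.0007 -0.0015]
-6.72959018649642
the job is handed in; nothing more can be done
None
```

I stood the slide upright and let go, then regripped it by its post and handed in at about 22.5 s with it still held on the stage face: flush within about 0.01 rad, centred on the rectangle to a few millimetres, pressed with about 8 N; hand-in returned no verdict.

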